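# Put the cleaned microscope objectives back in their block in order of length

### The arm

A 6-joint arm with a two-finger parallel gripper is mounted at the origin on a cart in front of the work surface, level with it; the furniture and walls round the work are solid. World frame = base frame: x ahead of the robot, y to its left, z up, the work surface at z = 0. Lengths are in mm, angles in degrees, forces in N, time in s.
With the tool pointing down it reaches from about 325 to 925 mm from the base axis. Payload 3.1 kg.
Tool frame: the origin (TCP) lies at the very end of the fingers, on their centre line; the grasp point (between the pads) lies 19 mm behind it; z points along the fingers, y is the line along which they close (so a half turn about z gives the same grasp; the last joint's range is limited). The gripper opens to 85 mm and grips with 20 to 120 N. Pads are 22 mm wide; open, the fingers measure 114 mm over their backs; the gripper's body (76 mm by 85 mm) begins 54 mm behind the grasp point. The pads swing forward as they close: fully open they stand 13 mm farther back than shut.
Start: joints at [59.29, 12.427, 92.441, -0, 75.132, -6.429], TCP at [257.001, 569.728, 231.3] pointing down, gripper open.
Joint ranges: [-157.48, 157.48], [-44.54, 120.13], [17.64, 146.25], [-64.5, 244.5], [7.68, 150.69], [-147.95, 147.95]. Speed limits (degrees/s): [159.86, 159.86, 180, 180, 180, 180].

### API

Orientations are given as [roll, pitch, yaw] about the fixed x, y, z axes, in that order (R = Rz(yaw) Ry(pitch) Rx(roll)).
In Python, from rig import r gives the robot as it stands.
- The arm moves only by the shell command python3 -m handwheel 'ROWS' [FORCE]. ROWS is JSON, one flat list of numbers, 7 for each row, row after row: the turn, a rotation vector about the tool's x, y, z in degrees, then the shift along the tool's x, y, z in mm, then the gripper's target within -1 to 1 (shut at 1, half-way at 0, fully open at -1). A call has 1 to 10 rows; each row is the pose to reach, as a shift and turn from the pose commanded when the call began, along the tool's axes at that moment; what a row does not reach only later rows make up. A row lasts 1/8 s, in which the tool goes at most 62.5 mm and 10.7 degrees, less where a joint would pass 70% of its speed; a pose out of reach is approached as far as the arm can. A call with a gripper value outside its range is refused whole. The fingers move at their own pace and stop on an object; FORCE is the grip in N (left out, the last holds). Time passes only in rows, so rows that repeat a pose let the fingers close. It gives the time, the measured TCP pose, the force, the opening and the grip force at its end, in the units of the state.
- r.read_state(): the state, without advancing time (a new reading comes with each control period).
- r.read_camera(name): name is "scene" or "top"; returns the picture (480x640x3 uint8, red, green, blue); there is no depth.
- r.camera_params(name): a dict with "intrinsics" (3x3 intrinsics, pixels), "R" (3x3) and "t" (3): a world point X has camera coordinates R X + t. Camera axes: x right, y down, z forward; pixel columns grow to the right and rows downward; lengths in mm; the calibration is good to about 2 mm. A picture is of the moment at which its call begins. camera_params takes no time and is no camera call.
- r.hand_in(): hands the job in; it is judged then, once.
The state is a dict: "clock": time; "joint_positions": joint angles; "dq": joint speeds; "effort": joint torques, N m; "ee_pos": TCP position; "tool_rot": TCP orientation; "wrist_force": force on the tool from outside, world axes, zero at the start; "ft_torque": the same for the moment, N m; "gripper_width": opening from 0.0 (shut) to 1.0 (fully open); "grasp_force": force on a finger pad.
Only numpy, scipy, OpenCV 4.12 (cv2) and the standard library are available. Lean on these libraries where they do the work, as an engineer would, in place of code of your own. Each camera call takes 0.05 s, during which the arm holds its last target. There are 200 camera calls.

### The job

The four microscope objectives have been cleaned and must go back into their wooden storage block, ready to be screwed into the nosepiece from low to high power: stand each one upright, thread down, fully seated in its own well, in order of length, the shortest in the well next to the red dot and the longest at the far end. They are optics: do not drop them or tip them over, and leave the oil bottle and the flat carton where they are.

Things in the scene. Friction and masses are not known exactly. Their poses are not given: they have to be found in the camera images.
- block: Fixed brown wooden storage block, 196 x 56 x 20 mm (its x, y, z), at any yaw. Origin: centre of its underside. Row of four equal round wells along its x axis at x = -63, -21, +21, +63 mm (y = 0): 31 mm wide, 10 mm deep (floor 10 mm above the underside), mouth countersunk to 37 mm. An 11 mm red dot on its top at x = -89.5 mm marks the starting end of the row.
- objective_red: Loose microscope objective with a red ring on its tapered nose, the shortest: 38 mm tall, about 80 g, standing lens up. From the bottom: brass thread 20 mm across to 6 mm, dark shoulder 26 mm across to 12 mm, silvery barrel 24 mm across to 29 mm (grasp here), nose tapering to 14 mm. Origin: centre of its underside, z up its axis; yaw does not matter.
- objective_yellow: Loose microscope objective with a yellow ring on its tapered nose, the second shortest: 46 mm tall, about 100 g, standing lens up. From the bottom: brass thread 20 mm across to 6 mm, dark shoulder 26 mm across to 12 mm, silvery barrel 24 mm across to 37 mm (grasp here), nose tapering to 14 mm. Origin: centre of its underside, z up its axis; yaw does not matter.
- objective_blue: Loose microscope objective with a blue ring on its tapered nose, the second longest: 54 mm tall, about 120 g, standing lens up. From the bottom: brass thread 20 mm across to 6 mm, dark shoulder 26 mm across to 12 mm, silvery barrel 24 mm across to 45 mm (grasp here), nose tapering to 14 mm. Origin: centre of its underside, z up its axis; yaw does not matter.
- objective_white: Loose microscope objective with a white ring on its tapered nose, the longest: 62 mm tall, about 140 g, standing lens up. From the bottom: brass thread 20 mm across to 6 mm, dark shoulder 26 mm across to 12 mm, silvery barrel 24 mm across to 53 mm (grasp here), nose tapering to 14 mm. Origin: centre of its underside, z up its axis; yaw does not matter.
- oil_bottle: Bystander: loose clear dropper bottle with a black teat, 28 mm across, 88 mm tall; origin at the centre of its underside. To be left alone. Behind it stand a fixed centrifuge and a microscope whose eyepieces overhang to x = 0.53 m (y from -0.04 to 0.12 m, above 0.3 m height): carry things past in front of them.
- lens_wipes: Bystander: loose flat green-and-white carton, 62 x 90 x 14 mm; origin at the centre of its underside. To be left alone.

How it is judged (in metres and radians):
At the end, for the whole second after the job is handed in: Counted from the red dot, the wells hold red, yellow, blue, white: each origin within 8 mm of its well's centre in the block's x and y, underside on the well floor (under 12.5 mm above the block's underside, floor at 10), upright within 0.12 rad, at rest and let go (x of objective_red in the frame of block between -0.071 and -0.055 m and y of objective_red in the frame of block between -0.008 and 0.008 m and z of each of objective_red, objective_yellow, objective_blue, objective_white in the frame of block below 0.0125 m and angle between each of objective_red, objective_yellow, objective_blue, objective_white's own z axis and vertical below 0.12 rad and linear speed of each of objective_red, objective_yellow, objective_blue, objective_white below 0.02 m/s and x of objective_yellow in the frame of block between -0.029 and -0.013 m and y of objective_yellow in the frame of block between -0.008 and 0.008 m and x of objective_blue in the frame of block between 0.013 and 0.029 m and y of objective_blue in the frame of block between -0.008 and 0.008 m and x of objective_white in the frame of block between 0.055 and 0.071 m and y of objective_white in the frame of block between -0.008 and 0.008 m); the robot touches nothing.
It fails at once if an objective is tipped over (leans more than 0.8 rad) (angle between any of objective_red, objective_yellow, objective_blue, objective_white's own z axis and vertical above 0.8 rad).
It fails at once if an objective is dropped or flung (faster than 0.7 m/s, as after a fall of 25 mm, while the fingers do not hold it) ((linear speed of objective_red above 0.7 m/s and contact force between objective_red and the fingers below 0.05 N) or (linear speed of objective_yellow above 0.7 m/s and contact force between objective_yellow and the fingers below 0.05 N) or (linear speed of objective_blue above 0.7 m/s and contact force between objective_blue and the fingers below 0.05 N) or (linear speed of objective_white above 0.7 m/s and contact force between objective_white and the fingers below 0.05 N)).
It fails at once if the oil bottle is moved more than 20 mm or knocked over (distance of oil_bottle from where it was at the start of the episode above 0.02 m or angle between oil_bottle's own z axis and vertical above 0.4 rad).
It fails at once if the carton is moved more than 20 mm (distance of lens_wipes from where it was at the start of the episode above 0.02 m).
It also fails if it takes over 112 s, if anything falls off the work surface, if the arm or the gripper's body presses on something with over 40 N, if the wrist force passes 120 N, or if a joint passes its speed limit or range.

## Working session

There is one attempt and no reset: what is moved stays moved. The work goes in short steps, Python scripts to look and compute and a shell command to move; the robot and the scene stay as the last step left them, time stands still between calls to the robot, and variables do not carry over. Pictures are saved under pics/ and viewed, at most 14 in all, crops included, and the job is handed in when it is done.

```bash
mkdir -p pics
python3 - <<'E'
from rig import r
import cv2,numpy as np
for n in("scene","top"):
    im=r.read_camera(n); cv2.imwrite(f"pics/{n}0.png",im[:,:,::-1])
    p=r.camera_params(n); print(n,np.round(p["intrinsics"],1).tolist(),np.round(p["R"],3).tolist(),np.round(p["t"],1).tolist())
print(r.read_state())
E
```

```text
scene [[593.7, 0.0, 317.1], [0.0, 593.7, 235.7], [0.0, 0.0, 1.0]] [[0.444, -0.896, 0.019], [-0.592, -0.309, -0.744], [0.673, 0.319, -0.668]] [-270.7, 280.8, 1052.3]
top [[467.5, 0.0, 313.7], [0.0, 467.5, 246.0], [0.0, 0.0, 1.0]] [[-0.027, -1.0, -0.008], [-0.994, 0.028, -0.104], [0.104, 0.006, -0.995]] [-52.2, 473.7, 1348.0]
{'clock': 0.1, 'joint_positions': array([ 5.92910810e+01,  1.24725705e+01,  9.25210408e+01, -3.81085882e-04,
        7.51337107e+01, -6.42836470e+00]), 'dq': array([-0.07306887, -0.15736461, -0.29360482, -0.1632454 , -0.00929068,
       -0.0421002 ]), 'effort': array([-1.26204799e-03, -3.98072290e+01, -3.04971671e+01, -3.30785151e-04,
        4.30233398e-03, -1.50937336e-05]), 'ee_pos': array([256.59587742, 569.07268414, 230.08139986]), 'tool_rot': array([-1.79873437e+02, -1.38892629e-02,  1.55719529e+02]), 'wrist_force': array([ 0.47700228, -0.11057488,  0.32050598]), 'ft_torque': array([ 0.02192032, -0.06308623, -0.01001682]), 'grasp_force': 0.0, 'gripper_width': 1.0015545104863524}
```

View pics/top0.png

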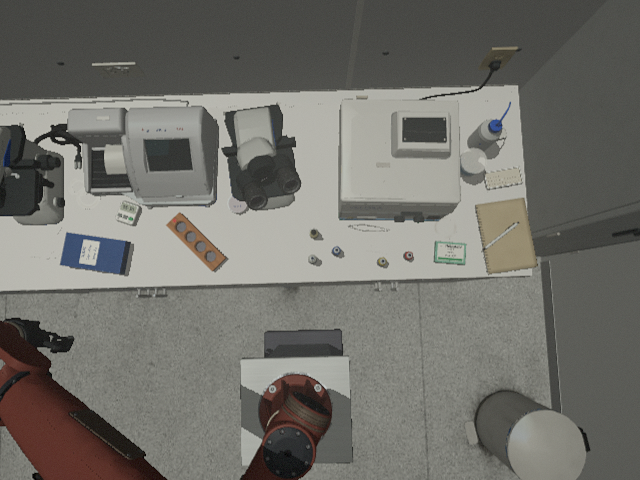

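View pics/scene0.png

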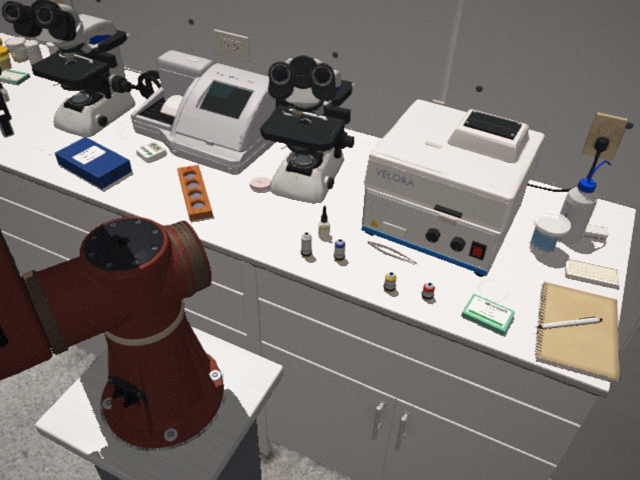

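The top view shows the block near (197,242). The candidates are white (313,260), blue (336,251), yellow (382,262) and red (409,256), with the bottle at (316,234). I'll zoom in to confirm these.

Run:
```python
import cv2,numpy as np
t=cv2.imread("pics/top0.png");s=cv2.imread("pics/scene0.png")
a=cv2.resize(t[205:275,155:235],None,fx=5,fy=5,interpolation=2);b=cv2.resize(t[225:275,300:420],None,fx=6.5,fy=6.5,interpolation=2)
c=np.zeros((a.shape[0],780,3),np.uint8);c[:,:400]=a
d=cv2.resize(s[160:225,170:220],(269,350),interpolation=2);c[:,410:679]=d
c=c[:350]; b=b[:250]
o=np.zeros((600,780,3),np.uint8);o[:250,:]=b[:250,:780];o[250:]=c
cv2.imwrite("pics/c1.png",o)
e=cv2.resize(s[200:310,290:450],None,fx=5,fy=5,interpolation=2);cv2.imwrite("pics/c2.png",e)
```

```text
(no output)
```

View pics/c1.png

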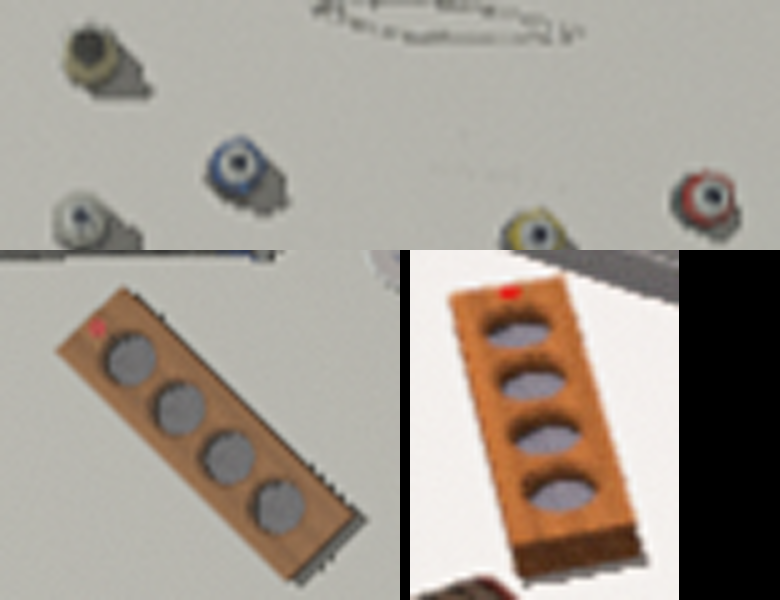

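View pics/c2.png

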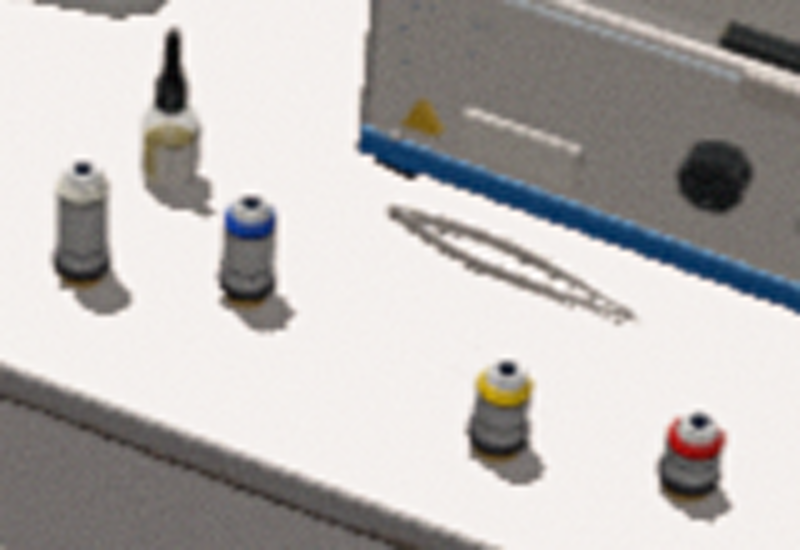

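Colours and the red dot are clear: the dot is at the block's upper-left end, top view about (174,220). The dark lens spots mark the objective axes, so I'll measure those in both views.

```bash
cat > h.py <<'E'
from rig import r
import cv2,numpy as np
def ray(n,uv,z):
    p=r.camera_params(n);K,R,t=[np.array(p[k],float) for k in("intrinsics","R","t")]
    c=-R.T@t; d=R.T@np.linalg.inv(K)@np.array([uv[0],uv[1],1.]); return (c+d*(z-c[2])/d[2])[:2]
def proj(n,X):
    p=r.camera_params(n);q=np.array(p["intrinsics"])@(np.array(p["R"])@np.array(X,float)+p["t"]);return q[:2]/q[2]
def dark(g,u,v,w=2):
    # centroid of the darkest part in a small window
    u,v=int(round(u)),int(round(v));a=g[v-w:v+w+1,u-w:u+w+1].astype(float)
    W=np.clip(np.median(a)-a,0,None);Y,X=np.mgrid[v-w:v+w+1,u-w:u+w+1];return np.array([(W*X).sum(),(W*Y).sum()])/W.sum()
E
python3 - <<'E'
from h import *
T=cv2.imread("pics/top0.png");S=cv2.imread("pics/scene0.png");gt=cv2.cvtColor(T,6);gs=cv2.cvtColor(S,6)
O={"white":(62,(312,257.8),(306.2,233.4)),"blue":(54,(336.2,249.5),(339.8,240)),"yellow":(46,(382.6,260.6),(391,273.2)),"red":(38,(409,254.8),(429.4,283.8))}
for k,(z,a,b) in O.items():
    A,B=dark(gt,*a),dark(gs,*b); print(k,A.round(1),ray("top",A,z).round(1),B.round(1),ray("scene",B,z).round(1))
for n,I,w in(("top",T,(155,205,235,275)),("scene",S,(170,160,220,225))):
    h=cv2.cvtColor(I,40);m=cv2.inRange(h,(3,90,(60 if n=="top" else 130)),(18,255,255));q=np.zeros_like(m);q[w[1]:w[3],w[0]:w[2]]=m[w[1]:w[3],w[0]:w[2]]
    c=max(cv2.findContours(q,0,1)[0],key=cv2.contourArea);hl=cv2.convexHull(c)
    ap=hl
    e=0.5
    while len(ap)>4: ap=cv2.approxPolyDP(hl,e,True);e+=.25
    P=np.array([ray(n,x[0],20) for x in ap]);print(n,ap[:,0].tolist(),P.round(1).tolist(),P.mean(0).round(1),[np.linalg.norm(P[i]-P[i-1]).round(1) for i in range(4)])
    hh=np.array([ray(n,x[0],20) for x in c],np.float32);print(cv2.minAreaRect(hh))
    rd=(cv2.inRange(h,(172,110,60),(180,255,255))|cv2.inRange(h,(0,110,60),(3,255,255)));Y,X=np.nonzero(rd[w[1]:w[3],w[0]:w[2]])
    print("dot",len(X),ray(n,(X.mean()+w[0],Y.mean()+w[1]),20).round(1))
    # well blobs (grey inside block hull)
    f=np.zeros_like(m);cv2.drawContours(f,[hl],-1,255,-1);f=cv2.erode(f,np.ones((3,3)));
    L=cv2.connectedComponentsWithStats(((f>0)&(h[:,:,1]<85)).astype(np.uint8))
    print([(s[4],c.round(1).tolist(),ray(n,c,10 if n=="scene" else 20).round(1).tolist()) for s,c in zip(L[2][1:],L[3][1:]) if s[4]>15])
for n,b in(("top",None),):pass
E
```

```text
white [312.2 258.1] [433.9 -60.1] [306.1 233.4] [435.5 -58.7]
blue [336.3 249.9] [ 456.1 -129.9] [339.8 240.3] [ 457.4 -129.4]
yellow [383.  260.9] [ 421.4 -263.4] [391.  273.4] [ 422.3 -261.8]
red [409.4 254.8] [ 437.3 -341.6] [429.4 283.9] [ 438.1 -340.5]
top [[179, 213], [225, 258], [213, 270], [167, 225]] [[582.4, 332.6], [444.4, 196.6], [410.0, 232.1], [547.3, 368.2]] [496.  282.4] [np.float64(49.9), np.float64(193.7), np.float64(49.4), np.float64(193.3)]
((497.5168762207031, 282.3795471191406), (195.7395782470703, 53.758827209472656), 44.1370964050293)
dot 6 [561.2 346.9]
[(np.int32(83), [180.6, 226.5], [541.6, 327.6]), (np.int32(87), [190.6, 236.3], [511.6, 298.1]), (np.int32(89), [200.3, 246.0], [481.8, 269.3]), (np.int32(88), [210.3, 255.9], [451.9, 239.8])]
scene [[198, 165], [211, 210], [189, 214], [177, 169]] [[585.0, 332.4], [447.5, 199.8], [411.3, 236.9], [545.3, 369.5]] [497.3 284.6] [np.float64(54.4), np.float64(191.0), np.float64(51.8), np.float64(188.5)]
((498.11163330078125, 285.7355041503906), (195.1445770263672, 55.514530181884766), 44.20917510986328)
dot 8 [514.9 315.9]
[(np.int32(42), [189.8, 175.2], [549.0, 334.0]), (np.int32(45), [192.3, 184.8], [518.4, 304.7]), (np.int32(49), [195.2, 194.8], [488.2, 274.7]), (np.int32(51), [197.9, 205.1], [457.9, 245.7])]
```

The two views agree to about 1.5 mm:

| Item | Position (mm) |
|---|---|
| red | (437.7, -341) |
| yellow | (421.9, -262.6) |
| blue | (456.7, -129.6) |
| white | (434.7, -59.4) |
| block centre | (497, 283.5) |

The row direction is 44.2°. I'll keep tool yaw at 44.2° throughout, so the fingers close across the row, and fill the wells from red to white.

```bash
cat >> h.py <<'E'
from scipy.spatial.transform import Rotation as Ro
def go(*P,yaw=44.2):
    # shifts in tool axes from the present pose to the world points P, each from the one before, and the turn to yaw
    s=r.read_state();p=np.array(s["ee_pos"]);q=Ro.from_euler("xyz",s["tool_rot"],degrees=True)
    print("t",round(s["clock"],1),"tcp",p.round(1),"rpy",np.round(s["tool_rot"],1),"w",round(s["gripper_width"],2),"turn",(q.inv()*Ro.from_euler("xyz",[180,0,yaw],degrees=True)).as_rotvec(degrees=True).round(1))
    for X in P: print(X,q.inv().apply(np.array(X)-np.array(s["ee_pos"])).round(1))
E
python3 -m handwheel '[0,0,10,-32,-37,3,-0.2, 0,0,20,-64,-74,6,-0.2, 0,0,30,-96,-111,9,-0.2, 0,0,40,-128,-148,12,-0.2, 0,0,50,-160,-185,15,-0.2, 0,0,60,-192,-222,18,-0.2, 0,0,70,-224,-259,21,-0.2, 0,0,80,-256,-296,24,-0.2, 0,0,90,-288,-333,27,-0.2, 0,0,100,-320,-370,30,-0.2]' 40
python3 -c "
from h import *
go((437.7,-341,130),(437.7,-341,13))"
```

```text
clock: 1.35
ee_pos: [396.4, 99.3, 201.0]
tool_rot: [180.0, -0.0, 55.4]
wrist_force: [0.6, 0.1, -0.1]
gripper_width: 0.601
grasp_force: 0.0
t 1.4 tcp [396.4  99.3 201. ] rpy [180.   -0.   55.4] w 0.6 turn [-0.  -0.  11.2]
(437.7, -341, 130) [-339.   284.    70.9]
(437.7, -341, 13) [-339.   284.   187.9]
```

```bash
python3 -m handwheel '[0,0,6,-34,28.5,7,-0.2, 0,0,11,-68,57,14,-0.2, 0,0,11.2,-102,85,21,-0.2, 0,0,11.2,-136,114,28,-0.2, 0,0,11.2,-170,142,35,-0.2, 0,0,11.2,-204,170,42,-0.2, 0,0,11.2,-240,201,50,-0.2, 0,0,11.2,-280,235,60,-0.2, 0,0,11.2,-315,264,67,-0.2, 0,0,11.2,-339,284,71,-0.2]'
python3 -m handwheel '[0,0,0,0,0,0,-0.2, 0,0,0,0,0,0,-0.2]'
python3 - <<'E'
from h import *
a=r.read_camera("top");b=r.read_camera("scene")
A=cv2.resize(a[215:285,360:450],(540,420),interpolation=2);B=cv2.resize(b[180:310,370:480],(255,300),interpolation=2)
o=np.zeros((420,800,3),np.uint8);o[:,:540]=A;o[:300,545:]=B;cv2.imwrite("pics/p1.png",o[:,:,::-1])
go((437.7,-341,13))
E
```

```text
clock: 2.6
ee_pos: [439.7, -340.9, 129.3]
tool_rot: [-179.9, 0.0, 44.4]
wrist_force: [-0.4, 0.4, 0.2]
gripper_width: 0.6
grasp_force: 0.0
clock: 2.85
ee_pos: [439.8, -338.1, 129.7]
tool_rot: [-179.9, -0.0, 44.5]
wrist_force: [0.6, 0.8, 0.2]
gripper_width: 0.601
grasp_force: 0.0
t 3.0 tcp [ 440.1 -337.8  130.1] rpy [-179.9   -0.    44.6] w 0.6 turn [-0.1 -0.   0.4]
(437.7, -341, 13) [ -3.9   0.7 117.1]
```

View pics/p1.png

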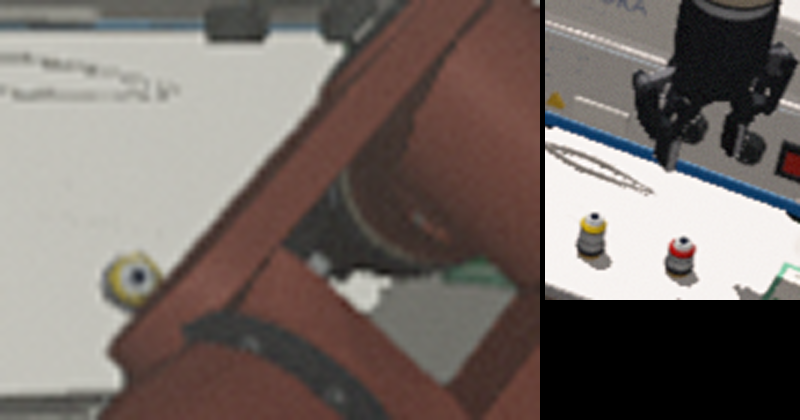

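The gripper hangs above the red objective and both neighbours are untouched. Next I'll correct the offset and descend.

```bash
python3 -m handwheel '[0,0,0.3,-4,0.7,20,-0.2, 0,0,0.3,-4,0.7,45,-0.2, 0,0,0.3,-4,0.7,70,-0.2, 0,0,0.3,-4,0.7,90,-0.2, 0,0,0.3,-4,0.7,105,-0.2, 0,0,0.3,-4,0.7,113,-0.2, 0,0,0.3,-4,0.7,117,-0.2, 0,0,0.3,-4,0.7,117,-0.2,0,0,0.3,-4,0.7,117,-0.2]'
python3 - <<'E'
from h import *
b=r.read_camera("scene")
cv2.imwrite("pics/p2.png",cv2.resize(b[210:320,370:480],None,fx=5,fy=5,interpolation=2)[:,:,::-1])
go((437.7,-341,13))
E
```

```text
clock: 4.08
ee_pos: [438.3, -343.0, 14.0]
tool_rot: [179.9, 0.0, 44.2]
wrist_force: [0.8, -0.7, 0.3]
gripper_width: 0.597
grasp_force: 0.0
t 4.1 tcp [ 438.3 -343.    14. ] rpy [179.9  -0.   44.2] w 0.6 turn [ 0.1 -0.   0. ]
(437.7, -341, 13) [ 1.  -1.9  1. ]
```

View pics/p2.png

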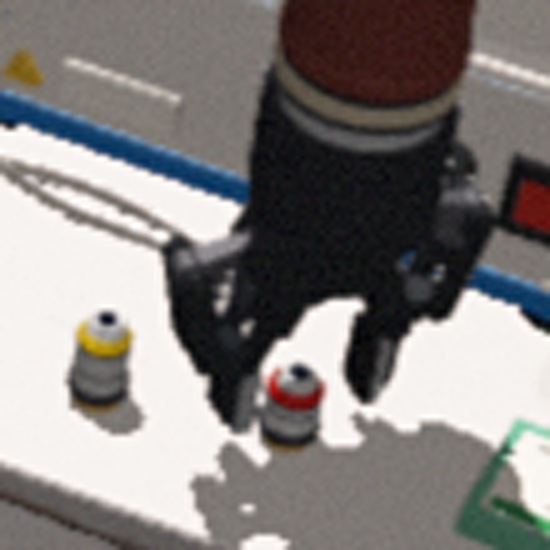

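Red stands between the fingers, slightly nearer the left one: tips at about (237,420) and (370,395), objective at (292,412). I'll shift 2 mm and close.

```bash
python3 -m handwheel '[0,0,0,1,-2,0.5,-0.2, 0,0,0,1,-2,0.5,0.1, 0,0,0,1,-2,0.5,0.3, 0,0,0,1,-2,0.5,0.5, 0,0,0,1,-2,0.5,0.7, 0,0,0,1,-2,0.5,0.9, 0,0,0,1,-2,0.5,0.9,0,0,0,1,-2,0.5,0.9]' 40
python3 - <<'E'
from h import *
b=r.read_camera("scene")
cv2.imwrite("pics/p3.png",cv2.resize(b[210:320,370:480],None,fx=5,fy=5,interpolation=2)[:,:,::-1])
go((437.7,-341,130))
E
```

```text
clock: 5.12
ee_pos: [437.3, -340.5, 13.0]
tool_rot: [180.0, -0.0, 44.2]
wrist_force: [-0.7, 1.5, 4.5]
gripper_width: 0.26
grasp_force: 39.2
t 5.2 tcp [ 437.3 -340.5   13.1] rpy [180.   -0.   44.2] w 0.26 turn [ 0. -0.  0.]
(437.7, -341, 130) [-1.000e-01  7.000e-01 -1.169e+02]
```

View pics/p3.png

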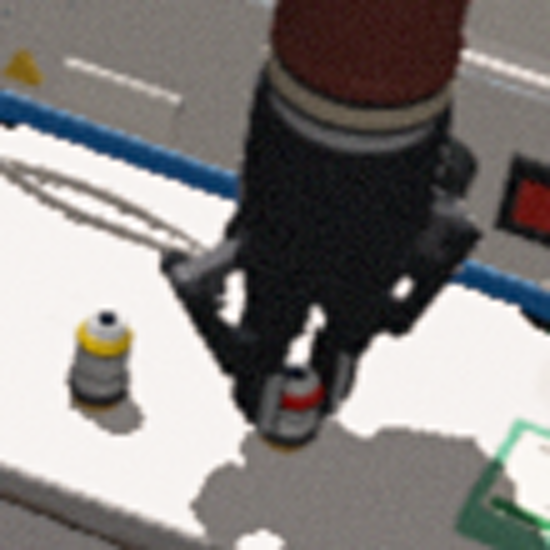

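Red is held at 39 N and still upright. Lifting and carrying it in front of the microscope.

```bash
python3 -m handwheel '[0,0,0,0,0,-10,0.9, 0,0,0,0,0,-35,0.9, 0,0,0,0,0,-70,0.9, 0,0,0,0,0,-100,0.9, 0,0,0,0,0,-117,0.9, 0,0,0,20,-25,-117,0.9, 0,0,0,50,-62,-117,0.9, 0,0,0,85,-106,-117,0.9, 0,0,0,120,-150,-117,0.9, 0,0,0,155,-194,-117,0.9]'
python3 -m handwheel '[0,0,0,35,-44,0,0.9, 0,0,0,70,-87,0,0.9, 0,0,0,105,-111,0,0.9, 0,0,0,150,-125,0,0.9, 0,0,0,195,-139,0,0.9, 0,0,0,240,-155,0,0.9, 0,0,0,285,-171,0,0.9, 0,0,0,330,-187,0,0.9, 0,0,0,365,-202,0,0.9, 0,0,0,386,-212,0,0.9]'
python3 -m handwheel '[0,0,0,0,0,0,0.9, 0,0,0,0,0,0,0.9]'
python3 -c "
from h import *
go((542.2,327.4,60))"
```

```text
clock: 6.42
ee_pos: [412.1, -91.5, 129.3]
tool_rot: [-180.0, -0.0, 44.2]
wrist_force: [1.4, 0.6, -1.1]
gripper_width: 0.261
grasp_force: 39.3
clock: 7.68
ee_pos: [541.8, 329.5, 128.9]
tool_rot: [-180.0, 0.1, 44.3]
wrist_force: [0.6, -0.1, -0.5]
gripper_width: 0.26
grasp_force: 39.3
clock: 7.92
ee_pos: [540.9, 327.0, 128.8]
tool_rot: [-180.0, 0.1, 44.2]
wrist_force: [1.1, 0.3, -0.9]
gripper_width: 0.26
grasp_force: 39.3
t 7.9 tcp [540.9 327.  128.8] rpy [-1.80e+02  1.00e-01  4.42e+01] w 0.26 turn [-0.   0.1  0. ]
(542.2, 327.4, 60) [ 1.4  0.6 68.8]
```

```bash
python3 -m handwheel '[0,0,0,1,0.6,20,0.9, 0,0,0,1,0.6,45,0.9, 0,0,0,1,0.6,68,0.9, 0,0,0,1,0.6,84,0.9, 0,0,0,1,0.6,84,0.9, 0,0,0,1,0.6,84,0.9]'
python3 - <<'E'
from h import *
a=r.read_camera("top");b=r.read_camera("scene")
A=cv2.resize(a[205:275,155:235],(400,350),interpolation=2);B=cv2.resize(b[120:220,160:240],(400,500),interpolation=2)
o=np.zeros((500,800,3),np.uint8);o[:350,:400]=A;o[:,400:]=B;cv2.imwrite("pics/p4.png",o[:,:,::-1])
go((542.2,327.4,25))
E
```

```text
clock: 8.68
ee_pos: [543.5, 328.2, 46.4]
tool_rot: [180.0, -0.1, 44.2]
wrist_force: [0.5, 0.4, -0.4]
gripper_width: 0.26
grasp_force: 39.3
t 8.8 tcp [544.  328.6  47.2] rpy [ 1.80e+02 -1.00e-01  4.42e+01] w 0.26 turn [ 0.  -0.1  0. ]
(542.2, 327.4, 25) [-2.2 -0.4 22.2]
```

View pics/p4.png

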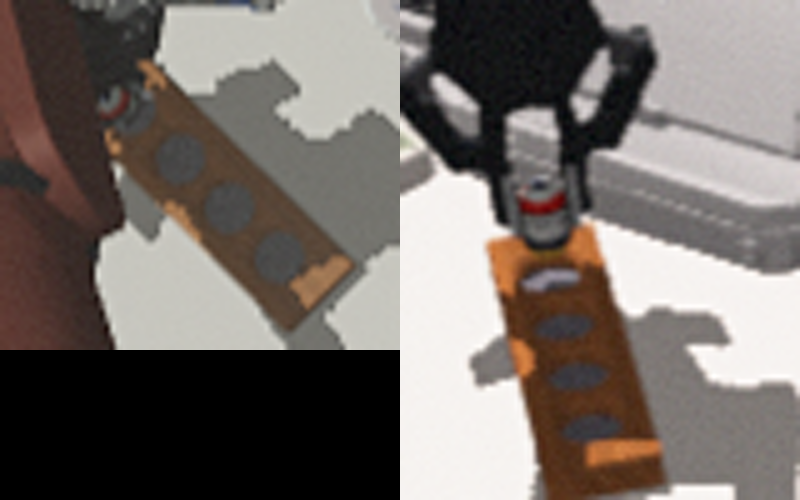

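Red hangs above the first well, lens at about scene (188,158) and first well at about (190,176). I'll check its position by ray.

Run:
```python
from h import *
print(ray("scene",(187.6,157.6),72).round(1), proj("scene",(542.2,327.4,72)),proj("scene",(543.7,328.4,72)))
for i in range(3):
    r.read_camera("scene"); go((542.2,327.4,25))
```

```text
[540.8 325.5] [187.27894213 157.11720438] [187.30301511 156.70588918]
t 8.8 tcp [544.  328.6  47.2] rpy [ 1.80e+02 -1.00e-01  4.42e+01] w 0.26 turn [ 0.  -0.1  0. ]
(542.2, 327.4, 25) [-2.2 -0.4 22.2]
t 8.9 tcp [543.8 328.6  47.1] rpy [ 1.80e+02 -1.00e-01  4.42e+01] w 0.26 turn [ 0.  -0.1  0. ]
(542.2, 327.4, 25) [-2.  -0.3 22. ]
t 8.9 tcp [543.7 328.5  46.9] rpy [ 1.80e+02 -1.00e-01  4.42e+01] w 0.26 turn [ 0.  -0.1  0. ]
(542.2, 327.4, 25) [-1.9 -0.2 21.9]
```

```bash
python3 -m handwheel '[0,0,0,-1,0,4,0.9, 0,0,0,-1,0,8,0.9, 0,0,0,-1,0,12,0.9, 0,0,0,-1,0,15,0.9, 0,0,0,-1,0,18,0.9, 0,0,0,-1,0,20,0.9, 0,0,0,-1,0,21,0.9, 0,0,0,-1,0,21,0.9]'; python3 -m handwheel '[0,0,0,0,0,1,0.9, 0,0,0,0,0,1,0.9]';python3 -m handwheel '[0,0,0,0,0,1,0.9, 0,0,0,0,0,1,0.9]'
```

```text
clock: 9.93
ee_pos: [542.2, 327.5, 24.8]
tool_rot: [180.0, -0.0, 44.2]
wrist_force: [0.8, -0.4, -0.6]
gripper_width: 0.256
grasp_force: 39.3
clock: 10.18
ee_pos: [542.2, 327.5, 23.8]
tool_rot: [180.0, -0.0, 44.2]
wrist_force: [0.3, 0.6, -0.9]
gripper_width: 0.264
grasp_force: 39.3
clock: 10.42
ee_pos: [542.4, 327.5, 23.1]
tool_rot: [180.0, -0.0, 44.2]
wrist_force: [-0.4, -0.5, 0.3]
gripper_width: 0.265
grasp_force: 39.5
```

```bash
python3 -m handwheel '[0,0,0,0,0,0.7,0.9, 0,0,0,0,0,0.7,0.9, 0,0,0,0,0,0.7,0.9]'
```

```text
clock: 10.8
ee_pos: [542.5, 327.6, 23.1]
tool_rot: [180.0, -0.0, 44.2]
wrist_force: [-2.6, -0.5, 4.7]
gripper_width: 0.259
grasp_force: 39.9
```

Seated: contact force 4.7 N at the expected height. Releasing and rising.

```bash
python3 -m handwheel '[0,0,0,0,0,0,0.4, 0,0,0,0,0,0,0.3, 0,0,0,0,0,0,0.1, 0,0,0,0,0,0,-0.2, 0,0,0,0,0,-10,-0.2, 0,0,0,0,0,-35,-0.2, 0,0,0,0,0,-70,-0.2, 0,0,0,0,0,-107,-0.2, 0,0,0,-30,10,-107,-0.2, 0,0,0,-75,27,-107,-0.2]'
python3 -m handwheel '[0,0,0,-45,16,0,-0.2, 0,0,0,-90,32,0,-0.2, 0,0,0,-135,48,0,-0.2, 0,0,0,-180,64,0,-0.2, 0,0,0,-225,80,0,-0.2, 0,0,0,-258,119,0,-0.2, 0,0,0,-291,158,0,-0.2, 0,0,0,-324,197,0,-0.2, 0,0,0,-357,236,0,-0.2, 0,0,0,-390,275,0,-0.2]'
python3 -m handwheel '[0,0,0,-20,24,0,-0.2, 0,0,0,-33,37,0,-0.2, 0,0,0,-33,37,0,-0.2, 0,0,0,-33,37,0,-0.2,0,0,0,-33,37,0,-0.2]'
python3 - <<'E'
from h import *
a=r.read_camera("top");b=r.read_camera("scene")
A=cv2.resize(a[205:275,155:235],(400,350),interpolation=2);B=cv2.resize(b[160:260,160:240],(400,500),interpolation=2)
o=np.zeros((500,800,3),np.uint8);o[:350,:400]=A;o[:,400:]=B;cv2.imwrite("pics/p5.png",o[:,:,::-1])
go((421.9,-262.6,14))
E
```

```text
clock: 12.05
ee_pos: [508.5, 256.2, 131.4]
tool_rot: [179.9, -0.2, 44.3]
wrist_force: [0.1, -0.9, 0.3]
gripper_width: 0.601
grasp_force: 0.0
clock: 13.3
ee_pos: [419.9, -215.3, 130.2]
tool_rot: [179.9, -0.0, 44.2]
wrist_force: [0.3, 0.4, -1.4]
gripper_width: 0.602
grasp_force: 0.0
clock: 13.92
ee_pos: [421.6, -261.5, 129.0]
tool_rot: [-180.0, -0.0, 44.3]
wrist_force: [0.6, 0.3, -0.1]
gripper_width: 0.6
grasp_force: 0.0
t 14.0 tcp [ 421.7 -261.8  129. ] rpy [-180.    -0.    44.3] w 0.6 turn [-0.  -0.   0.1]
(421.9, -262.6, 14) [ -0.5   0.8 115. ]
```

View pics/p5.png

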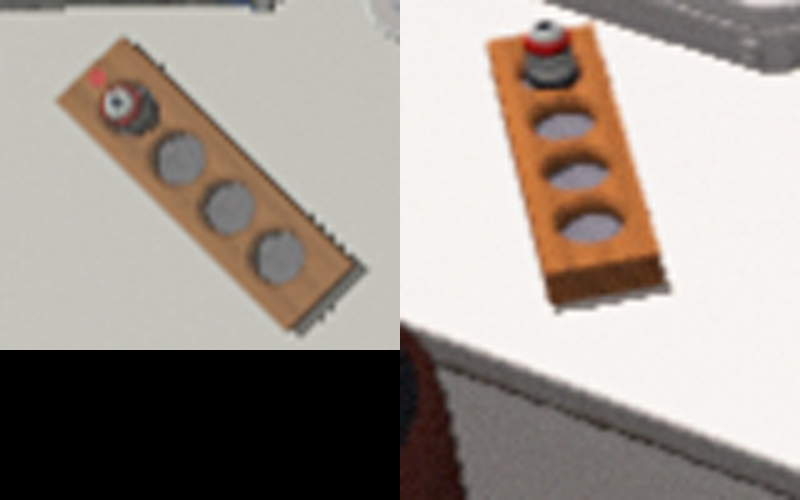

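Red sits upright in the well next to the dot: lens at top crop (117,102), dot at (97,77). Next is yellow: descend, then close.

```bash
python3 -m handwheel '[0,0,0,-0.5,0.5,20,-0.2, 0,0,0,-0.5,0.5,45,-0.2, 0,0,0,-0.5,0.5,70,-0.2, 0,0,0,-0.5,0.5,90,-0.2, 0,0,0,-0.5,0.5,105,-0.2, 0,0,0,-0.5,0.5,112,-0.2, 0,0,0,-0.5,0.5,114,-0.2, 0,0,0,-0.5,0.5,114,-0.2,0,0,0,-0.5,0.5,114,-0.2]'
python3 - <<'E'
from h import *
b=r.read_camera("scene");print("red at",ray("top",(178,225),48))
r.read_camera("top");r.read_camera("top")
cv2.imwrite("pics/p6.png",cv2.resize(b[200:310,335:445],None,fx=5,fy=5,interpolation=2)[:,:,::-1])
go((421.9,-262.6,15))
E
```

```text
clock: 15.15
ee_pos: [422.3, -264.0, 15.8]
tool_rot: [179.9, -0.0, 44.2]
wrist_force: [-0.2, -0.1, 0.4]
gripper_width: 0.601
grasp_force: 0.0
red at [541.96353845 327.1073985 ]
t 15.3 tcp [ 422.  -263.8   15.6] rpy [179.9  -0.   44.2] w 0.6 turn [ 0.1 -0.   0. ]
(421.9, -262.6, 15) [ 0.8 -0.9  0.6]
```

View pics/p6.png

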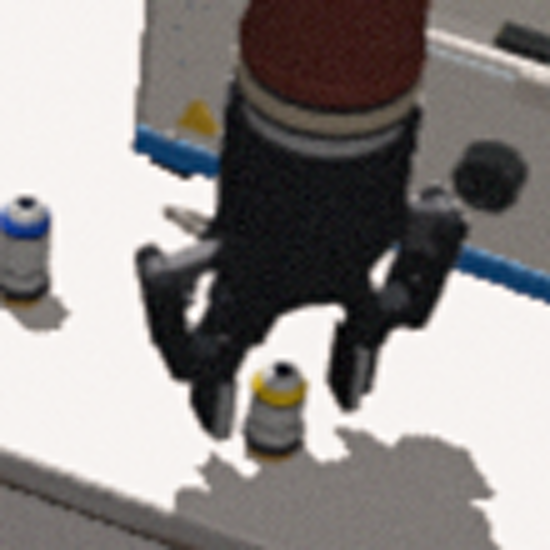

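Yellow is centred between the fingers. Red reads (542.0,327.1), exactly in its well. Closing, then lifting yellow.

```bash
python3 -m handwheel '[0,0,0,0.5,-1,0.5,-0.2, 0,0,0,0.5,-1,0.5,0.1, 0,0,0,0.5,-1,0.5,0.3, 0,0,0,0.5,-1,0.5,0.5, 0,0,0,0.5,-1,0.5,0.7, 0,0,0,0.5,-1,0.5,0.9, 0,0,0,0.5,-1,0.5,0.9,0,0,0,0.5,-1,0.5,0.9]' 40
python3 -c "
from h import *
go((421.9,-262.6,130),(400,40,130),(512.1,298.1,130))"
```

```text
clock: 16.3
ee_pos: [421.4, -262.5, 14.7]
tool_rot: [180.0, -0.0, 44.2]
wrist_force: [0.2, 0.0, 2.5]
gripper_width: 0.266
grasp_force: 39.2
t 16.3 tcp [ 421.4 -262.5   14.7] rpy [180.   -0.   44.2] w 0.27 turn [ 0. -0.  0.]
(421.9, -262.6, 130) [   0.3    0.4 -115.3]
(400, 40, 130) [ 195.6 -231.7 -115.3]
(512.1, 298.1, 130) [ 455.9 -338.5 -115.3]
```

```bash
python3 -m handwheel '[0,0,0,0,0,-10,0.9, 0,0,0,0,0,-35,0.9, 0,0,0,0,0,-70,0.9, 0,0,0,0,0,-100,0.9, 0,0,0,0,0,-115,0.9, 0,0,0,16,-19,-115,0.9, 0,0,0,40,-48,-115,0.9, 0,0,0,70,-83,-115,0.9, 0,0,0,102,-121,-115,0.9, 0,0,0,134,-159,-115,0.9]'
python3 -m handwheel '[0,0,0,32,-38,0,0.9, 0,0,0,62,-73,0,0.9, 0,0,0,100,-88,0,0.9, 0,0,0,142,-106,0,0.9, 0,0,0,184,-123,0,0.9, 0,0,0,226,-140,0,0.9, 0,0,0,266,-156,0,0.9, 0,0,0,300,-170,0,0.9, 0,0,0,322,-179.5,0,0.9, 0,0,0,322,-179.5,0,0.9]'
python3 -m handwheel '[0,0,0,0,0,20,0.9, 0,0,0,0,0,40,0.9, 0,0,0,0,0,60,0.9, 0,0,0,0,0,72,0.9, 0,0,0,0,0,78,0.9, 0,0,0,0,0,78,0.9, 0,0,0,0,0,78,0.9, 0,0,0,0,0,78,0.9]'
python3 -c "
from h import *
go((512.1,298.1,24.7))"
```

```text
clock: 17.55
ee_pos: [404.1, -52.1, 127.7]
tool_rot: [-179.8, 0.1, 44.2]
wrist_force: [0.4, 0.2, -0.8]
gripper_width: 0.257
grasp_force: 39.3
clock: 18.8
ee_pos: [510.0, 299.5, 127.6]
tool_rot: [-179.9, 0.2, 44.4]
wrist_force: [-0.3, -1.3, -0.3]
gripper_width: 0.265
grasp_force: 39.4
clock: 19.8
ee_pos: [512.8, 298.5, 52.5]
tool_rot: [180.0, -0.1, 44.2]
wrist_force: [-0.2, -0.7, -0.9]
gripper_width: 0.264
grasp_force: 39.4
t 19.8 tcp [512.8 298.5  52.5] rpy [ 1.80e+02 -1.00e-01  4.42e+01] w 0.26 turn [ 0.  -0.1  0. ]
(512.1, 298.1, 24.7) [-0.9 -0.2 27.8]
```

```bash
python3 -m handwheel '[0,0,0,-0.5,0,5,0.9, 0,0,0,-0.5,0,10,0.9, 0,0,0,-0.5,0,15,0.9, 0,0,0,-0.5,0,19,0.9, 0,0,0,-0.5,0,22,0.9, 0,0,0,-0.5,0,24,0.9, 0,0,0,-0.5,0,26,0.9, 0,0,0,-0.5,0,26,0.9,0,0,0,-0.5,0,26,0.9]'; python3 -m handwheel '[0,0,0,0,0,1,0.9, 0,0,0,0,0,1,0.9, 0,0,0,0,0,1,0.9]'
```

```text
clock: 20.92
ee_pos: [511.9, 297.9, 25.7]
tool_rot: [180.0, -0.0, 44.2]
wrist_force: [0.2, 0.4, -1.8]
gripper_width: 0.264
grasp_force: 39.4
clock: 21.3
ee_pos: [512.0, 297.9, 24.8]
tool_rot: [180.0, -0.0, 44.2]
wrist_force: [-0.5, -0.3, 0.5]
gripper_width: 0.264
grasp_force: 39.5
```

```bash
python3 -m handwheel '[0,0,0,0,0,0.7,0.9, 0,0,0,0,0,0.7,0.9, 0,0,0,0,0,0.7,0.9]'; python3 -c "
from h import *
go((512,298,130),(400,40,130),(456.7,-129.6,130))"
```

```text
clock: 21.68
ee_pos: [512.1, 298.0, 24.8]
tool_rot: [180.0, -0.0, 44.2]
wrist_force: [-1.9, -0.6, 5.5]
gripper_width: 0.266
grasp_force: 39.9
t 21.7 tcp [512.1 298.   24.8] rpy [180.   -0.   44.2] w 0.27 turn [ 0. -0.  0.]
(512, 298, 130) [  -0.    -0.  -105.2]
(400, 40, 130) [-260.2  106.7 -105.3]
(456.7, -129.6, 130) [-337.9  267.8 -105.3]
```

Yellow is seated (contact at 24.8). Releasing and moving to blue.

```bash
python3 -m handwheel '[0,0,0,0,0,0,0.4, 0,0,0,0,0,0,0.3, 0,0,0,0,0,0,0.1, 0,0,0,0,0,0,-0.2, 0,0,0,0,0,-10,-0.2, 0,0,0,0,0,-35,-0.2, 0,0,0,0,0,-70,-0.2, 0,0,0,0,0,-105,-0.2, 0,0,0,-30,12,-105,-0.2, 0,0,0,-75,31,-105,-0.2]'
python3 -m handwheel '[0,0,0,-45,18,0,-0.2, 0,0,0,-90,36,0,-0.2, 0,0,0,-135,55,0,-0.2, 0,0,0,-180,74,0,-0.2, 0,0,0,-200,112,0,-0.2, 0,0,0,-220,153,0,-0.2, 0,0,0,-240,194,0,-0.2, 0,0,0,-256,226,0,-0.2, 0,0,0,-263,237,0,-0.2, 0,0,0,-263,237,0,-0.2]'
python3 -m handwheel '[0,0,0,0,0,0,-0.2, 0,0,0,0,0,0,-0.2, 0,0,0,0,0,0,-0.2]'
python3 - <<'E'
from h import *
r.read_camera("scene")
go((456.7,-129.6,18))
E
```

```text
clock: 22.92
ee_pos: [480.8, 223.6, 131.1]
tool_rot: [179.9, -0.2, 44.3]
wrist_force: [0.4, -1.0, 0.2]
gripper_width: 0.601
grasp_force: 0.0
clock: 24.18
ee_pos: [456.4, -130.2, 129.2]
tool_rot: [-180.0, -0.0, 44.1]
wrist_force: [0.0, 1.0, -0.6]
gripper_width: 0.599
grasp_force: 0.0
clock: 24.55
ee_pos: [456.2, -129.1, 128.9]
tool_rot: [-180.0, -0.0, 44.3]
wrist_force: [-0.0, -0.2, -0.2]
gripper_width: 0.602
grasp_force: 0.0
t 24.6 tcp [ 456.3 -129.3  128.9] rpy [-180.    -0.    44.3] w 0.6 turn [-0.  -0.   0.1]
(456.7, -129.6, 18) [1.000e-01 5.000e-01 1.109e+02]
```

```bash
python3 -m handwheel '[0,0,0,0,0,20,-0.2, 0,0,0,0,0,45,-0.2, 0,0,0,0,0,70,-0.2, 0,0,0,0,0,90,-0.2, 0,0,0,0,0,103,-0.2, 0,0,0,0,0,109,-0.2, 0,0,0,0,0,111,-0.2, 0,0,0,0,0,111,-0.2,0,0,0,0,0,111,-0.2]'
python3 - <<'E'
from h import *
b=r.read_camera("scene")
r.read_camera("top");r.read_camera("top")
A=cv2.resize(b[165:275,285:395],(500,500),interpolation=2);B=cv2.resize(b[150:220,165:215],(300,420),interpolation=2)
o=np.zeros((500,800,3),np.uint8);o[:,:500]=A;o[:420,500:]=B;cv2.imwrite("pics/p7.png",o[:,:,::-1])
go((456.7,-129.6,18))
E
```

```text
clock: 25.72
ee_pos: [457.0, -130.3, 18.6]
tool_rot: [179.9, -0.0, 44.2]
wrist_force: [0.1, 0.9, -0.0]
gripper_width: 0.599
grasp_force: 0.0
t 25.9 tcp [ 456.8 -130.1   18.3] rpy [179.9  -0.   44.2] w 0.6 turn [ 0.1 -0.   0. ]
(456.7, -129.6, 18) [ 0.3 -0.5  0.3]
```

View pics/p7.png

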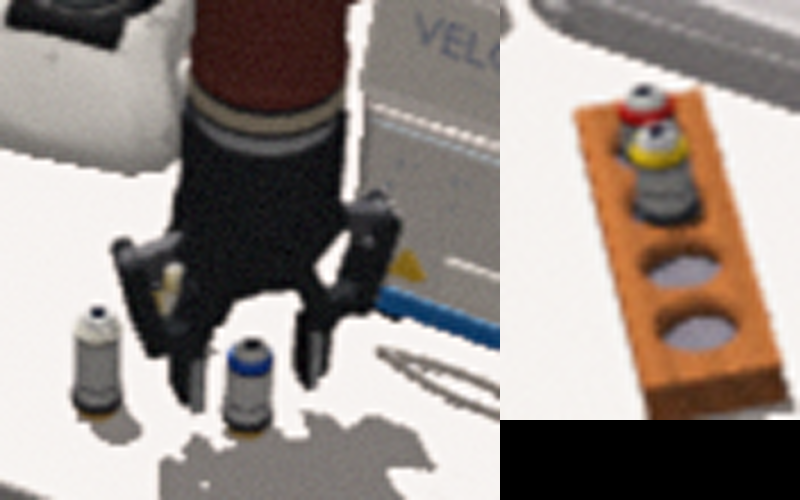

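Blue is centred between the fingers, the white objective is clear at the left, and red and yellow stand upright in wells 1 and 2. Grasping blue.

```bash
python3 -m handwheel '[0,0,0,0.3,-0.5,0,-0.2, 0,0,0,0.3,-0.5,0,0.1, 0,0,0,0.3,-0.5,0,0.3, 0,0,0,0.3,-0.5,0,0.5, 0,0,0,0.3,-0.5,0,0.7, 0,0,0,0.3,-0.5,0,0.9, 0,0,0,0.3,-0.5,0,0.9,0,0,0,0.3,-0.5,0,0.9]' 40
python3 -c "
from h import *
go((456.7,-129.6,130),(400,40,130),(481.9,268.9,130))"
```

```text
clock: 26.88
ee_pos: [456.4, -129.4, 18.1]
tool_rot: [180.0, -0.0, 44.2]
wrist_force: [-0.9, 0.5, 3.2]
gripper_width: 0.266
grasp_force: 39.1
t 26.9 tcp [ 456.4 -129.4   18.1] rpy [180.   -0.   44.2] w 0.27 turn [ 0. -0.  0.]
(456.7, -129.6, 130) [ 1.000e-01  3.000e-01 -1.119e+02]
(400, 40, 130) [  77.8 -160.8 -112. ]
(481.9, 268.9, 130) [ 296.1 -267.7 -111.9]
```

```bash
python3 -m handwheel '[0,0,0,0,0,-10,0.9, 0,0,0,0,0,-35,0.9, 0,0,0,0,0,-70,0.9, 0,0,0,0,0,-100,0.9, 0,0,0,0,0,-114,0.9, 0,0,0,0,0,-114,0.9, 0,0,0,12,-25,-114,0.9, 0,0,0,28,-58,-114,0.9, 0,0,0,46,-95,-114,0.9, 0,0,0,64,-132,-114,0.9]'
python3 -m handwheel '[0,0,0,16,-28,0,0.9, 0,0,0,46,-43,0,0.9, 0,0,0,84,-62,0,0.9, 0,0,0,122,-80,0,0.9, 0,0,0,160,-99,0,0.9, 0,0,0,196,-117,0,0.9, 0,0,0,220,-128.5,0,0.9, 0,0,0,232,-135.5,0,0.9, 0,0,0,232,-135.5,0,0.9, 0,0,0,232,-135.5,0,0.9]'
python3 -m handwheel '[0,0,0,0,0,20,0.9, 0,0,0,0,0,40,0.9, 0,0,0,0,0,60,0.9, 0,0,0,0,0,72,0.9, 0,0,0,0,0,76,0.9, 0,0,0,0,0,76,0.9, 0,0,0,0,0,76,0.9, 0,0,0,0,0,76,0.9]'
python3 -c "
from h import *
go((481.9,268.9,28.1))"
```

```text
clock: 28.12
ee_pos: [408.1, 11.1, 130.0]
tool_rot: [-179.8, 0.1, 44.2]
wrist_force: [1.6, 1.1, -1.1]
gripper_width: 0.267
grasp_force: 39.4
clock: 29.38
ee_pos: [481.1, 267.7, 131.1]
tool_rot: [-180.0, 0.1, 44.2]
wrist_force: [0.1, -1.3, -1.2]
gripper_width: 0.267
grasp_force: 39.5
clock: 30.38
ee_pos: [482.5, 269.0, 56.7]
tool_rot: [180.0, -0.1, 44.2]
wrist_force: [-0.5, -0.4, -1.6]
gripper_width: 0.269
grasp_force: 39.5
t 30.4 tcp [482.5 269.   56.7] rpy [ 1.80e+02 -1.00e-01  4.42e+01] w 0.27 turn [ 0.  -0.1  0. ]
(481.9, 268.9, 28.1) [-0.6 -0.3 28.6]
```

```bash
python3 -m handwheel '[0,0,0,0,0,5,0.9, 0,0,0,0,0,10,0.9, 0,0,0,0,0,15,0.9, 0,0,0,0,0,19,0.9, 0,0,0,0,0,23,0.9, 0,0,0,0,0,25,0.9, 0,0,0,0,0,27,0.9, 0,0,0,0,0,27,0.9,0,0,0,0,0,27,0.9]'; python3 -m handwheel '[0,0,0,0,0,1,0.9, 0,0,0,0,0,1,0.9, 0,0,0,0,0,1,0.9]';python3 -m handwheel '[0,0,0,0,0,0.7,0.9, 0,0,0,0,0,0.7,0.9, 0,0,0,0,0,0.7,0.9]'; python3 -c "
from h import *
go((481.9,268.9,134),(410,40,134),(434.7,-59.4,134))"
```

```text
clock: 31.5
ee_pos: [482.0, 268.8, 29.1]
tool_rot: [180.0, -0.0, 44.2]
wrist_force: [0.3, -0.2, -1.3]
gripper_width: 0.27
grasp_force: 39.5
clock: 31.88
ee_pos: [482.1, 268.9, 28.1]
tool_rot: [180.0, -0.0, 44.2]
wrist_force: [-0.6, 0.0, -0.6]
gripper_width: 0.262
grasp_force: 39.6
clock: 32.25
ee_pos: [482.2, 268.9, 28.1]
tool_rot: [180.0, -0.0, 44.2]
wrist_force: [-1.5, -1.6, 5.0]
gripper_width: 0.268
grasp_force: 40.1
t 32.2 tcp [482.2 268.9  28.1] rpy [180.   -0.   44.2] w 0.27 turn [ 0. -0.  0.]
(481.9, 268.9, 134) [  -0.2   -0.2 -105.9]
(410, 40, 134) [-211.3  113.7 -106. ]
(434.7, -59.4, 134) [-263.   202.1 -106. ]
```

Blue is seated. Releasing, moving over white and pinning down where the bottle stands.

```bash
python3 -m handwheel '[0,0,0,0,0,0,0.4, 0,0,0,0,0,0,0.3, 0,0,0,0,0,0,0.1, 0,0,0,0,0,0,-0.2, 0,0,0,0,0,-10,-0.2, 0,0,0,0,0,-35,-0.2, 0,0,0,0,0,-70,-0.2, 0,0,0,0,0,-106,-0.2, 0,0,0,-30,16,-106,-0.2, 0,0,0,-75,40,-106,-0.2]'
python3 -m handwheel '[0,0,0,-45,24,0,-0.2, 0,0,0,-90,48,0,-0.2, 0,0,0,-136,74,0,-0.2, 0,0,0,-156,108,0,-0.2, 0,0,0,-174,139,0,-0.2, 0,0,0,-188,162,0,-0.2, 0,0,0,-188,162,0,-0.2, 0,0,0,-188,162,0,-0.2, 0,0,0,-188,162,0,-0.2, 0,0,0,-188,162,0,-0.2]'
python3 - <<'E'
from h import *
r.read_camera("scene")
print("bottle",ray("scene",(324.3,234.5),5),ray("top",(313.7,231.7),88))
go((434.7,-59.4,22))
E
```

```text
clock: 33.5
ee_pos: [457.3, 187.9, 135.3]
tool_rot: [179.9, -0.2, 44.3]
wrist_force: [-0.5, -1.5, -0.1]
gripper_width: 0.602
grasp_force: 0.0
clock: 34.75
ee_pos: [434.1, -58.6, 133.2]
tool_rot: [-180.0, 0.0, 44.3]
wrist_force: [0.1, 0.6, 0.2]
gripper_width: 0.601
grasp_force: 0.0
bottle [508.66413728 -68.777108  ] [505.88448336 -66.65626657]
t 34.8 tcp [434.1 -58.8 133.2] rpy [-180.     0.    44.3] w 0.6 turn [-0.   0.   0.1]
(434.7, -59.4, 22) [ -0.    0.9 111.2]
```

```bash
python3 -m handwheel '[0,0,0,0,0.3,20,-0.2, 0,0,0,0,0.3,45,-0.2, 0,0,0,0,0.3,70,-0.2, 0,0,0,0,0.3,90,-0.2, 0,0,0,0,0.3,103,-0.2, 0,0,0,0,0.3,109,-0.2, 0,0,0,0,0.3,111,-0.2, 0,0,0,0,0.3,111,-0.2,0,0,0,0,0.3,111,-0.2]'
python3 - <<'E'
from h import *
b=r.read_camera("scene")
r.read_camera("top");r.read_camera("top")
A=cv2.resize(b[165:275,255:365],(500,500),interpolation=2);B=cv2.resize(b[150:220,165:215],(300,420),interpolation=2)
o=np.zeros((500,800,3),np.uint8);o[:,:500]=A;o[:420,500:]=B;cv2.imwrite("pics/p8.png",o[:,:,::-1])
go((434.7,-59.4,22))
E
```

```text
clock: 35.92
ee_pos: [435.1, -59.9, 22.8]
tool_rot: [179.9, -0.0, 44.2]
wrist_force: [0.3, 0.5, 0.2]
gripper_width: 0.602
grasp_force: 0.0
t 36.1 tcp [434.9 -59.8  22.6] rpy [180.   -0.   44.2] w 0.6 turn [ 0. -0.  0.]
(434.7, -59.4, 22) [ 0.2 -0.4  0.6]
```

View pics/p8.png

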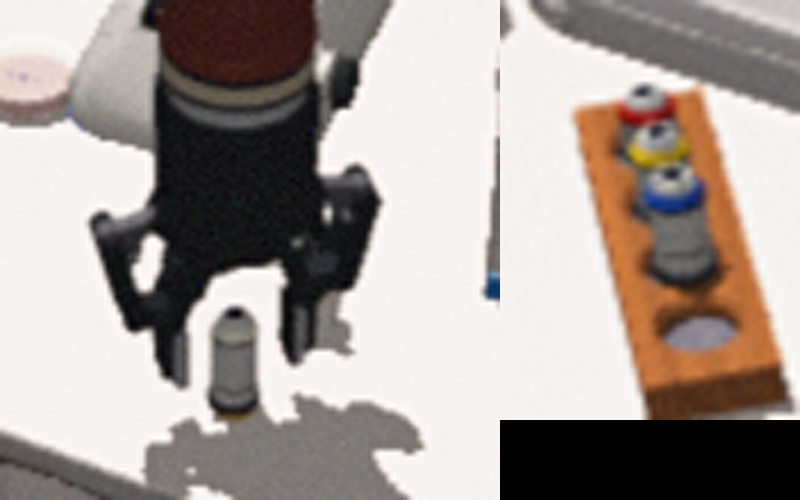

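White is centred between the fingers, and wells 1–3 hold red, yellow and blue. Grasping white.

```bash
python3 -m handwheel '[0,0,0,0.2,-0.4,0,-0.2, 0,0,0,0.2,-0.4,0,0.1, 0,0,0,0.2,-0.4,0,0.3, 0,0,0,0.2,-0.4,0,0.5, 0,0,0,0.2,-0.4,0,0.7, 0,0,0,0.2,-0.4,0,0.9, 0,0,0,0.2,-0.4,0,0.9,0,0,0,0.2,-0.4,0,0.9]' 40
python3 -c "
from h import *
go((434.7,-59.4,135),(400,40,135),(451.8,239.6,135))"
```

```text
clock: 37.08
ee_pos: [434.4, -59.2, 22.3]
tool_rot: [-180.0, 0.0, 44.2]
wrist_force: [-0.3, 1.4, 1.5]
gripper_width: 0.269
grasp_force: 39.1
t 37.1 tcp [434.4 -59.2  22.3] rpy [-180.     0.    44.2] w 0.27 turn [-0.  0.  0.]
(434.7, -59.4, 135) [ 1.000e-01  4.000e-01 -1.127e+02]
(400, 40, 135) [  44.6  -95.1 -112.7]
(451.8, 239.6, 135) [ 220.9 -202.  -112.7]
```

```bash
python3 -m handwheel '[0,0,0,0,0,-10,0.9, 0,0,0,0,0,-35,0.9, 0,0,0,0,0,-70,0.9, 0,0,0,0,0,-100,0.9, 0,0,0,0,0,-113,0.9, 0,0,0,0,0,-113,0.9, 0,0,0,10,-22,-113,0.9, 0,0,0,24,-52,-113,0.9, 0,0,0,42,-90,-113,0.9, 0,0,0,74,-112,-113,0.9]'
python3 -m handwheel '[0,0,0,36,-22,0,0.9, 0,0,0,72,-44,0,0.9, 0,0,0,108,-66,0,0.9, 0,0,0,134,-82,0,0.9, 0,0,0,147,-90,0,0.9, 0,0,0,147,-90,0,0.9, 0,0,0,147,-90,0,0.9]'
python3 -m handwheel '[0,0,0,0,0,20,0.9, 0,0,0,0,0,40,0.9, 0,0,0,0,0,60,0.9, 0,0,0,0,0,72,0.9, 0,0,0,0,0,76,0.9, 0,0,0,0,0,76,0.9, 0,0,0,0,0,76,0.9, 0,0,0,0,0,76,0.9]'
python3 -c "
from h import *
go((451.8,239.6,32.3))"
```

```text
clock: 38.33
ee_pos: [406.2, 73.6, 132.8]
tool_rot: [-179.8, 0.2, 44.2]
wrist_force: [0.6, -1.1, -0.9]
gripper_width: 0.267
grasp_force: 39.4
clock: 39.2
ee_pos: [451.1, 238.5, 134.4]
tool_rot: [-180.0, 0.1, 44.2]
wrist_force: [0.9, 0.0, -1.6]
gripper_width: 0.267
grasp_force: 39.4
clock: 40.2
ee_pos: [452.4, 239.9, 59.9]
tool_rot: [180.0, -0.1, 44.2]
wrist_force: [-0.1, 1.0, -1.2]
gripper_width: 0.268
grasp_force: 39.4
t 40.2 tcp [452.4 239.9  59.9] rpy [ 1.80e+02 -1.00e-01  4.42e+01] w 0.27 turn [ 0.  -0.1  0. ]
(451.8, 239.6, 32.3) [-0.7 -0.2 27.6]
```

```bash
python3 -m handwheel '[0,0,0,0,0,5,0.9, 0,0,0,0,0,10,0.9, 0,0,0,0,0,15,0.9, 0,0,0,0,0,19,0.9, 0,0,0,0,0,22,0.9, 0,0,0,0,0,24,0.9, 0,0,0,0,0,26,0.9, 0,0,0,0,0,26,0.9,0,0,0,0,0,26,0.9]'; python3 -m handwheel '[0,0,0,0,0,1,0.9, 0,0,0,0,0,1,0.9, 0,0,0,0,0,1,0.9]';python3 -m handwheel '[0,0,0,0,0,0.7,0.9, 0,0,0,0,0,0.7,0.9, 0,0,0,0,0,0.7,0.9]'
```

```text
clock: 41.32
ee_pos: [452.0, 239.7, 33.3]
tool_rot: [180.0, -0.0, 44.2]
wrist_force: [-0.2, 0.6, -1.1]
gripper_width: 0.27
grasp_force: 39.4
clock: 41.7
ee_pos: [452.1, 239.7, 32.4]
tool_rot: [180.0, -0.0, 44.2]
wrist_force: [-0.1, 0.3, -0.2]
gripper_width: 0.267
grasp_force: 39.5
clock: 42.08
ee_pos: [452.2, 239.8, 32.3]
tool_rot: [180.0, -0.0, 44.2]
wrist_force: [-0.9, 0.0, 5.7]
gripper_width: 0.266
grasp_force: 40.1
```

White is seated. Releasing, rising clear and taking a final look.

```bash
python3 -m handwheel '[0,0,0,0,0,0,0.4, 0,0,0,0,0,0,0.3, 0,0,0,0,0,0,0.1, 0,0,0,0,0,0,-0.2, 0,0,0,0,0,-10,-0.2, 0,0,0,0,0,-35,-0.2, 0,0,0,0,0,-70,-0.2, 0,0,0,0,0,-106,-0.2, 0,0,0,-30,16,-106,-0.2, 0,0,0,-70,40,-106,-0.2]'
python3 -m handwheel '[0,0,0,-45,24,0,-0.2, 0,0,0,-90,48,0,-0.2, 0,0,0,-110,64,0,-0.2, 0,0,0,-115,68,0,-0.2, 0,0,0,-115,68,0,-0.2, 0,0,0,-115,68,0,-0.2]'
python3 - <<'E'
from h import *
a=r.read_camera("top");b=r.read_camera("scene")
g=cv2.cvtColor(a,cv2.COLOR_RGB2GRAY)
for k,h,w in(("red",38,(542.2,327.4)),("yellow",46,(512.1,298.1)),("blue",54,(481.9,268.9)),("white",62,(451.8,239.6))):
    print(k,w,ray("top",dark(g,*proj("top",(*w,h+10))),h+10).round(1))
A=cv2.resize(a[205:275,155:235],(400,350),interpolation=2);B=cv2.resize(b[140:220,160:224],(400,500),interpolation=2)
o=np.zeros((500,800,3),np.uint8);o[:350,:400]=A;o[:,400:]=B;cv2.imwrite("pics/p9.png",o[:,:,::-1])
E
```

```text
clock: 43.32
ee_pos: [430.5, 162.1, 139.4]
tool_rot: [179.9, -0.2, 44.4]
wrist_force: [-0.1, -1.2, -0.2]
gripper_width: 0.6
grasp_force: 0.0
clock: 44.08
ee_pos: [394.9, 34.0, 137.7]
tool_rot: [-180.0, -0.0, 44.3]
wrist_force: [-0.5, 0.0, 0.6]
gripper_width: 0.599
grasp_force: 0.0
red (542.2, 327.4) [542.6 326.7]
yellow (512.1, 298.1) [510.8 297.8]
blue (481.9, 268.9) [482.3 266.7]
white (451.8, 239.6) [451.9 239.3]
```

View pics/p9.png

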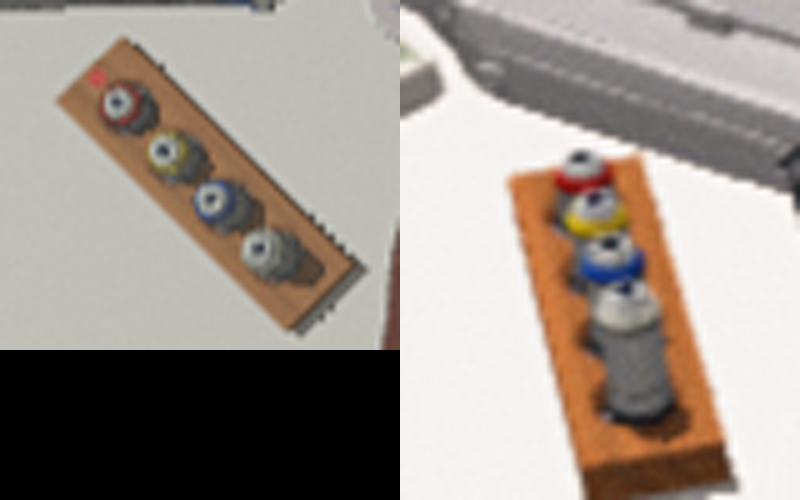

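All four stand upright in order from the red dot, with lens tops at top crop (117,102), (163,152), (210,201) and (260,248). Each is within about 2 mm of its well axis and the arm is clear. Handing in.

```bash
python3 -c "
from rig import r
print(r.hand_in())"
```

```text
the job is handed in; nothing more can be done
None
```

The job is handed in: red, yellow, blue and white stand upright and seated in their wells in that order from the red dot, each measured within about 2 mm of its well's centre, and neither the bottle nor the carton was touched, at about 44 s of the 112 s allowed; the hand-in returned no verdict.

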